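# Load the bench station: tall things at the back, then the low ones in front

### The arm

A 7-joint arm with a two-finger parallel gripper is mounted at the origin on the work surface; the furniture and walls round the work are solid. World frame = base frame: x ahead of the robot, y to its left, z up, the work surface at z = 0. Lengths are in m, angles in rad, forces in N, time in s.
With the tool pointing down it reaches from about 0.4 to 0.85 m from the base axis. Payload 10.4 kg.
Tool frame: the origin (TCP) lies on the centre line of the jaws, within the pads' length; the fingertips stand 11 mm ahead of it and the grasp point (between the pads) lies 8 mm behind it (manip.finger_overhang is the distance from the TCP to the fingertips, in m); z points along the fingers, y is the line along which they close (so a half turn about z gives the same grasp; the last joint's range is limited). The gripper opens to 85 mm and grips with 20 to 120 N. Pads are 22 mm wide; open, the fingers measure 114 mm over their backs; the gripper's body (76 mm by 85 mm) begins 54 mm behind the grasp point. The pads swing forward as they close: fully open they stand 13 mm farther back than shut.
Start: joints at [-1.299, 0.332, -0.065, 1.46, 0.022, 1.35, -0.088], TCP at [0.182, 0.598, 0.242] pointing down, gripper open.
Joint ranges: [-2.6, 2.6], [-0.5, 2.12], [-1.47, 1.34], [0.16, 2.42], [-1.27, 4.41], [0.06, 2.06], [-2.6, 2.6]. Speed limits (rad/s): [2.22, 2.22, 2.79, 2.79, 3.14, 3.14, 3.14].

### API

Orientations are given as a unit quaternion [x, y, z, w].
In Python, from workcell import manip, imaging, workorder gives the robot as it stands.
- The arm moves only by the tool jog_arm, never from a script. Its argument "deltas" is a list of rows, each an object with "gripper": the opening, from 0 (shut) to 1 (fully open); "offset": the shift along the tool's x, y, z in m, a list of three; "rotation": the turn, a rotation vector about the tool's x, y, z in degrees, a list of three. In form: [{"gripper": gripper, "offset": [tx, ty, tz], "rotation": [ax, ay, az]}, ...]. A call has 1 to 20 rows; each row shifts and turns the commanded pose from where the row before left it, along the tool's axes as they then stand; what a row does not reach is not made up. A row lasts 1/10 s, in which the tool goes at most 50 mm and 8.59 degrees, less where a joint would pass 70% of its speed; a pose out of reach is approached as far as the arm can. A call with a gripper value outside its range is refused whole. The fingers move at their own pace and stop on an object; "newtons" is the grip in N (left out, the last holds). Time passes only in rows, so rows that do not move let the fingers close. It gives the time, the measured TCP pose, the force, the opening and the grip force at its end, in the units of the state.
- manip.get_obs(): the state, without advancing time (a new reading comes with each control period).
- imaging.camera(name): name is "scene" or "side" or "wrist"; returns the picture (480x640x3 uint8, blue, green, red); there is no depth.
- imaging.camera_model(name): a dict with "camera_matrix" (3x3 intrinsics, pixels), "world_to_cam" (4x4, takes a point from world to camera coordinates); the wrist camera has in their place "hand_eye" (4x4, takes a point from camera to tool coordinates, whose origin is the TCP and whose axes are the flange's). Camera axes: x right, y up, looking along -z (the intrinsics and any distortion apply to the point x, -y, -z); pixel columns grow to the right and rows downward; lengths in m; the calibration is good to about 2 mm. A picture is of the moment at which its call begins: read the wrist's pose just before it. camera_model takes no time and is no camera call.
- workorder.hand_in(): hands the job in; it is judged then, once.
The state is a dict: "clock": time; "joint_pos": joint angles; "joint_velocities": joint speeds; "tau": joint torques, N m; "position": TCP position; "ee_rot": TCP orientation; "ft_force": force on the tool from outside, world axes, zero at the start; "torque": the same for the moment, N m; "grip_width": opening from 0.0 (shut) to 1.0 (fully open); "grasp_force": force on a finger pad.
Only numpy, scipy, OpenCV 4.12 (cv2) and the standard library are available. Lean on these libraries where they do the work, as an engineer would, in place of code of your own. Each camera call takes 0.05 s, during which the arm holds its last target. There are 200 camera calls.

### The job

Put each of the four loose things on the left into the white holder on the right that fits it, resting on the holder's floor: the brown dropper bottle upright in the medium round holder and the capped vial upright in the narrow one, then the clear round cup, lid up, in the broad shallow one and the marker lengthways in the long tray. Load both tall things (bottle and vial, back row) before either low one (cup and marker, front row), set everything down rather than letting it drop, and leave the beaker and the tape roll where they are.

Things in the scene. Friction and masses are not known exactly. Their poses are not given: they have to be found in the camera images.
- bottle: Brown dropper bottle with black cap and teat, loose, standing upright. Body 33 mm in diameter up to 58 mm, above that cap and teat about 21 mm in diameter at most; 94 mm tall in all. Origin: centre of the underside, z up. About 70 g. Starts on the left side, in any of four places in two rows that the four loose things share.
- vial: Slim clear vial with a white cap, loose, standing upright. 21 mm in diameter, 68 mm tall. Origin: centre of the underside, z up. About 22 g. Starts on the left side.
- cup: Low clear plastic round cup with flat clear lid and whitish contents, loose, standing flat. 59 mm in diameter, 25 mm tall, closed and solid to the touch. Origin: centre of the underside, z up. About 40 g. Starts on the left side.
- marker_mid (a point): Middle of a lying marker pen (white barrel, green cap), loose. About 16 mm thick (fingers close on it to about 12 mm), 135 mm long, about 16 g, does not roll; this point is the centre of its thickness and length, 8 mm above what it lies on; its y axis runs along the pen. It lies at any yaw on the left side.
- bottle_holder: Medium round white holder for the dropper bottle, fixed. Opening 45 mm across, dark floor 4 mm above the worktop, rim 22 mm above the worktop, outside 53 mm across, with a flange 65 mm across and 3 mm high at its foot. Origin: centre of the underside, z up. In the back row on the right (may swap places with the vial holder).
- vial_holder: Narrow round white holder for the vial, fixed. Opening 31 mm across, dark floor 4 mm above the worktop, rim 22 mm above the worktop, outside 39 mm across, with a flange 51 mm across and 3 mm high. Origin: centre of the underside, z up. In the back row on the right.
- cup_holder: Broad shallow round white holder for the clear cup, fixed. Opening 73 mm across, dark floor 4 mm above the worktop, rim 11 mm above the worktop, outside 80 mm across, with a flange 92 mm across and 3 mm high. Origin: centre of the underside, z up. In the front row on the right (may swap places with the marker tray).
- marker_tray: Long white tray for the marker, fixed. Inside 32 mm wide and 157 mm long, dark floor 3 mm above the worktop, rim 10 mm above the worktop; outside 38 x 163 mm. Origin: centre of the underside; its y axis runs along its length, z up; either end of the marker may point either way. In the front row on the right, turned by up to 0.4 rad.
- beaker: Bystander: clear beaker with brown contents, loose, 70 mm across, 86 mm tall, standing at the far right of the work. Origin: centre of the underside. Leave alone.
- tape: Bystander: tan roll of tape, loose, 82 mm across, 19 mm high, lying flat at the far left of the work. Origin: centre of the underside. Leave alone.
Not all that is in view belongs to the job. Leave any red look-alike of the cup alone.

How it is judged:
On the way, in this order (a step that is already met when the one before it is completed fails the run):
1. bottle and vial both stand in their own holders (horizontal distance between bottle and bottle_holder below 0.01 m and z of bottle in the frame of bottle_holder between 0.001 and 0.008 m and angle between each of bottle, vial's own z axis and vertical below 0.12 rad and horizontal distance between vial and vial_holder below 0.01 m and z of vial in the frame of vial_holder between 0.001 and 0.008 m), for 0.2 s.
2. cup and marker both lie in their own holders (horizontal distance between cup and cup_holder below 0.012 m and z of cup in the frame of cup_holder between 0.001 and 0.008 m and angle between cup's own z axis and vertical below 0.12 rad and horizontal distance between marker_mid and marker_tray below 0.016 m and z of marker_mid in the frame of marker_tray between 0.008 and 0.015 m and angle between the y axis of marker_mid and the y axis of marker_tray, either way round below 0.2 rad), for 0.2 s.
At the end, for the whole second after the job is handed in: Bottle, vial and cup upright (0.12 rad) on the floors of their own holders, within 10 mm of centre (cup 12); marker on the tray floor, its middle within 16 mm of the tray's, within 0.2 rad of its length; all at rest; beaker and tape within 30 mm of their start, beaker upright (all of step 1 and all of step 2 and linear speed of each of bottle, vial, cup, marker below 0.02 m/s and distance of each of beaker, tape from where it was at the start of the episode below 0.03 m and angle between beaker's own z axis and vertical below 0.12 rad); the robot touches nothing.
It fails at once if the cup or the marker is in its holder while the bottle or the vial is not yet in its own (((horizontal distance between cup and cup_holder below 0.012 m and z of cup in the frame of cup_holder between 0.001 and 0.008 m and angle between cup's own z axis and vertical below 0.12 rad) or (horizontal distance between marker_mid and marker_tray below 0.016 m and z of marker_mid in the frame of marker_tray between 0.008 and 0.015 m and angle between the y axis of marker_mid and the y axis of marker_tray, either way round below 0.2 rad)) and not (horizontal distance between bottle and bottle_holder below 0.01 m and z of bottle in the frame of bottle_holder between 0.001 and 0.008 m and angle between each of bottle, vial's own z axis and vertical below 0.12 rad and horizontal distance between vial and vial_holder below 0.01 m and z of vial in the frame of vial_holder between 0.001 and 0.008 m)).
It fails at once if the beaker or the tape roll is disturbed (moved over 30 mm) (distance of any of beaker, tape from where it was at the start of the episode above 0.03 m).
It fails at once if one of the four things is dropped (falls or flies faster than 0.6 m/s out of the fingers) ((linear speed of bottle above 0.6 m/s and contact force between bottle and the fingers below 0.05 N) or (linear speed of vial above 0.6 m/s and contact force between vial and the fingers below 0.05 N) or (linear speed of cup above 0.6 m/s and contact force between cup and the fingers below 0.05 N) or (linear speed of marker above 0.6 m/s and contact force between marker and the fingers below 0.05 N)).
It also fails if it takes over 120 s, if anything falls off the work surface, if the arm or the gripper's body presses on something with over 40 N, if the wrist force passes 120 N, or if a joint passes its speed limit or range.

## Working session

There is one attempt and no reset: what is moved stays moved. The work goes in short steps, Python scripts to look and compute and a tool call to move; the robot and the scene stay as the last step left them, time stands still between calls to the robot, and variables do not carry over. Pictures are saved under pics/ and viewed, at most 20 in all, crops included, and the job is handed in when it is done.

Besides the shell and the picture viewer there is one more tool, called after ">>>" as name(argument=value, ...), one argument or row to a line, values as JSON. jog_arm: Moves the arm, as the interface text tells. Its arguments: {"type":"object","properties":{"deltas":{"type":"array","items":{"type":"object","properties":{"gripper":{"type":"number"},"offset":{"type":"array","items":{"type":"number"}},"rotation":{"type":"array","items":{"type":"number"}}}}},"newtons":{"type":"number"}},"required":["deltas"]}

```bash
ls; mkdir -p pics; python3 - <<'E'
from workcell import manip, imaging, workorder
import cv2,numpy as np
np.set_printoptions(precision=4,suppress=True)
print(manip.get_obs(), manip.finger_overhang)
for n in ("scene","side","wrist"):
    cv2.imwrite(f"pics/{n}0.png",imaging.camera(n)); print(n,imaging.camera_model(n))
E
```

```text
pics
{'clock': 0.0, 'joint_pos': array([-1.2986,  0.3329, -0.0647,  1.4609,  0.0216,  1.3499, -0.0885]), 'joint_velocities': array([ 0.    ,  0.0005,  0.0006, -0.0003,  0.0009, -0.0002,  0.0005]), 'tau': array([  0.    , -62.5439,   0.0491, -39.1604,   0.0161,   0.01  ,
        -0.    ]), 'position': array([0.1815, 0.5977, 0.2415]), 'ee_rot': array([ 0.1468,  0.9892, -0.0007, -0.0001]), 'ft_force': array([-0.3479, -0.4094, -0.0668]), 'torque': array([ 0.0565,  0.0175, -0.0179]), 'grasp_force': 0.0, 'grip_width': 1.0021777266265732} 0.011
scene {'camera_matrix': array([[451.3533,   0.    , 319.0838],
       [  0.    , 451.3533, 241.7431],
       [  0.    ,   0.    ,   1.    ]]), 'world_to_cam': array([[ 0.7991, -0.6012,  0.0057, -0.4189],
       [ 0.3526,  0.4763,  0.8055, -0.2159],
       [-0.487 , -0.6416,  0.5926, -0.9017],
       [ 0.    ,  0.    ,  0.    ,  1.    ]])}
side {'camera_matrix': array([[475.1104,   0.    , 315.9715],
       [  0.    , 475.1104, 243.556 ],
       [  0.    ,   0.    ,   1.    ]]), 'world_to_cam': array([[-0.8959, -0.4443,  0.0016,  0.4548],
       [ 0.2992, -0.6007,  0.7414, -0.1859],
       [-0.3284,  0.6647,  0.6711, -1.177 ],
       [ 0.    ,  0.    ,  0.    ,  1.    ]])}
wrist {'camera_matrix': array([[338.7295,   0.    , 321.2206],
       [  0.    , 338.7295, 235.5479],
       [  0.    ,   0.    ,   1.    ]]), 'hand_eye': array([[ 0.0006,  0.9466,  0.3225,  0.084 ],
       [ 1.    , -0.0006,  0.0001,  0.0006],
       [ 0.0003,  0.3225, -0.9466, -0.1316],
       [ 0.    ,  0.    ,  0.    ,  1.    ]])}
```

View pics/scene0.png

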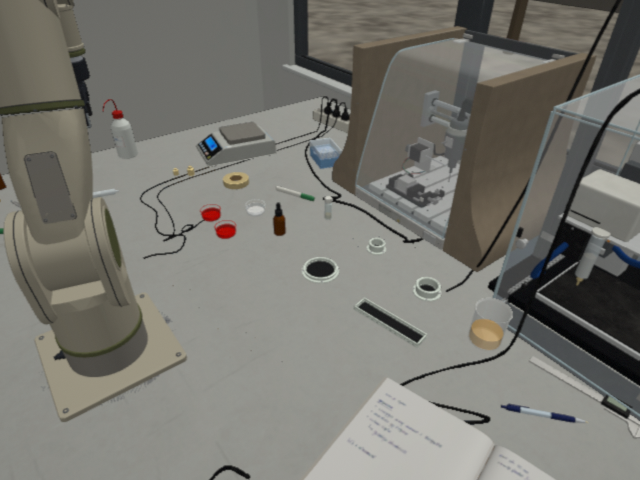

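View pics/side0.png

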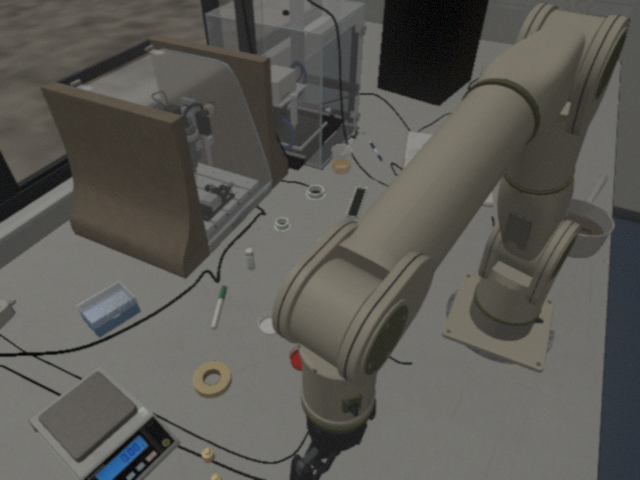

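View pics/wrist0.png

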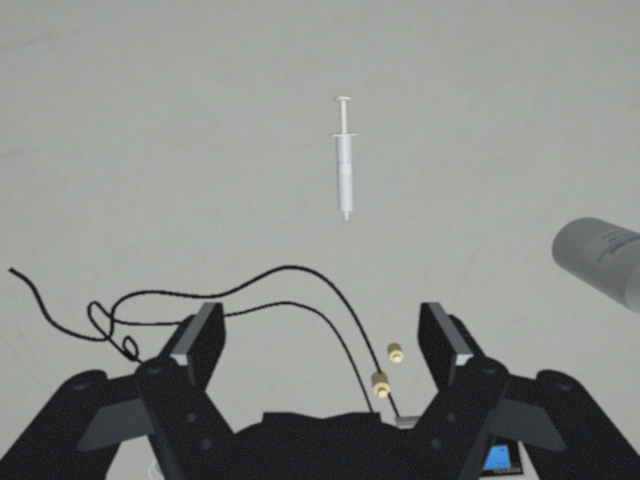

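The scene view shows the bottle at (279,220), vial (327,208), cup (255,207), marker (295,193), and the tape at (236,181). The holders are cup (320,269), vial (376,245), bottle (428,288) and tray (390,321), with the beaker at (487,324). Red look-alikes sit at (211,213) and (226,230). The side view confirms these positions. The wrist camera isn't over the work yet.

```bash
cat > h.py <<'E'
from workcell import manip, imaging, workorder
import cv2,numpy as np
from scipy.spatial.transform import Rotation as R
np.set_printoptions(precision=4,suppress=True)
def T_cw(n,o=None):
    m=imaging.camera_model(n)
    if n!="wrist": return np.linalg.inv(m["world_to_cam"])
    o=o or manip.get_obs(); T=np.eye(4); T[:3,:3]=R.from_quat(o["ee_rot"]).as_matrix(); T[:3,3]=o["position"]
    return T@m["hand_eye"]
def ray(n,uv,T=None):
    K=imaging.camera_model(n)["camera_matrix"]; T=T_cw(n) if T is None else T
    d=np.linalg.inv(K)@[uv[0],uv[1],1.]; d=np.array([d[0],-d[1],-d[2]])
    return T[:3,3],T[:3,:3]@d
def onplane(n,uv,z,T=None):
    c,d=ray(n,uv,T); return c+d*(z-c[2])/d[2]
def project(n,p,T=None):
    K=imaging.camera_model(n)["camera_matrix"]; T=T_cw(n) if T is None else T
    q=np.linalg.inv(T)@np.append(p,1); q=K@[q[0],-q[1],-q[2]]; return q[:2]/q[2]
def snap(name):
    o=manip.get_obs(); im=imaging.camera("wrist"); cv2.imwrite(f"pics/{name}.png",im)
    T=T_cw("wrist",o); np.save(f"pics/{name}.npy",T); print(o["clock"],o["position"],R.from_quat(o["ee_rot"]).as_matrix()[:,0]); return im,T
E
python3 - <<'E'
from h import *
P=dict(bottle_base=(279,234,0),bottle_top=(279,205,.094),vial_top=(327,198,.068),vial_base=(328,218,0),cup=(255,207,.02),marker=(295,193,.008),cuph=(320,269,.008),vialh=(376,243,.022),both=(428,285,.022),tray=(390,321,.007),tray1=(358,303,.01),tray2=(425,340,.01),tape=(236,181,.01),beaker=(487,338,0),red1=(211,213,.02),red2=(226,230,.02),cable=(415,240,0))
for k,(u,v,z) in P.items(): print(k,onplane("scene",(u,v),z))
S=dict(vial=(250,247,.068),cup=(267,325,.02),marker=(219,307,.008),vialh=(282,222,.022),both=(316,190,.022),tape=(212,378,.01),cable=(262,210,0))
for k,(u,v,z) in S.items(): print("side",k,onplane("side",(u,v),z))
E
```

```text
bottle_base [0.4896 0.1352 0.    ]
bottle_top [0.4916 0.1303 0.094 ]
vial_top [0.6404 0.1186 0.068 ]
vial_base [0.6452 0.1184 0.    ]
cup [0.4925 0.265  0.02  ]
marker [0.6418 0.2796 0.008 ]
cuph [ 0.4839 -0.0573  0.008 ]
vialh [ 0.6519 -0.0732  0.022 ]
both [ 0.6374 -0.2629  0.022 ]
tray [ 0.5003 -0.2826  0.007 ]
tray1 [ 0.4793 -0.2029  0.01  ]
tray2 [ 0.5181 -0.3648  0.01  ]
tape [0.5311 0.4513 0.01  ]
beaker [ 0.6329 -0.4325  0.    ]
red1 [0.3766 0.3109 0.02  ]
red2 [0.3713 0.2105 0.02  ]
cable [ 0.7669 -0.1045  0.    ]
side vial [0.6486 0.1128 0.068 ]
side cup [0.4963 0.2866 0.02  ]
side marker [0.6387 0.2837 0.008 ]
side vialh [ 0.6529 -0.0644  0.022 ]
side both [ 0.6342 -0.2555  0.022 ]
side tape [0.5342 0.4591 0.01  ]
side cable [ 0.7525 -0.1108  0.    ]
```

>>> jog_arm(
  deltas=[
    {"gripper": 1,"offset": [0,0,0],"rotation": [0,0,-8.45]},
    {"gripper": 1,"offset": [0,0,0],"rotation": [0,0,-8.45]},
    {"gripper": 1,"offset": [-0.03,-0.0285,0],"rotation": [0,0,0]},
    {"gripper": 1,"offset": [-0.03,-0.0285,0],"rotation": [0,0,0]},
    {"gripper": 1,"offset": [-0.03,-0.0285,0],"rotation": [0,0,0]},
    {"gripper": 1,"offset": [-0.03,-0.0285,0],"rotation": [0,0,0]},
    {"gripper": 1,"offset": [-0.03,-0.0285,0],"rotation": [0,0,0]},
    {"gripper": 1,"offset": [-0.03,-0.0285,0],"rotation": [0,0,0]},
    {"gripper": 1,"offset": [-0.03,-0.0285,0],"rotation": [0,0,0]},
    {"gripper": 1,"offset": [-0.03,-0.0285,0],"rotation": [0,0,0]},
    {"gripper": 1,"offset": [-0.03,-0.0285,0],"rotation": [0,0,0]},
    {"gripper": 1,"offset": [-0.03,-0.0285,0],"rotation": [0,0,0]},
    {"gripper": 1,"offset": [-0.03,-0.0285,0],"rotation": [0,0,0]},
    {"gripper": 1,"offset": [-0.03,-0.0285,0],"rotation": [0,0,0]},
    {"gripper": 1,"offset": [-0.03,-0.0285,0],"rotation": [0,0,0]},
    {"gripper": 1,"offset": [-0.03,-0.0285,0],"rotation": [0,0,0]},
    {"gripper": 1,"offset": [0,0,0],"rotation": [0,0,0]},
  ],
  newtons=40,
)

```text
clock: 1.85
position: [0.6049, 0.1926, 0.2416]
ee_rot: [0.004, 1.0, -0.002, 0.0]
ft_force: [-0.8, 0.1, 0.3]
grip_width: 1.002
grasp_force: 0.0
```

```bash
python3 -c "
from h import *
snap('w1')"
```

```text
1.85 [0.6049 0.1926 0.2416] [-1.      0.0081 -0.0008]
```

View pics/w1.png

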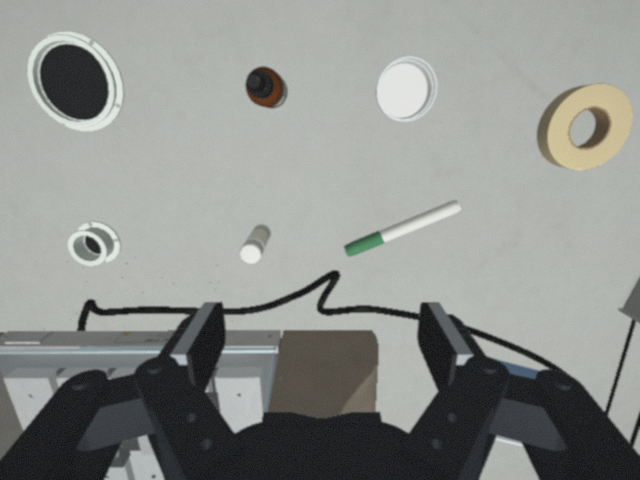

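The wrist view shows the vial cap at (251,253), the bottle at (262,85) and the cup at (405,90). The marker runs from (346,250) to (459,205), the cup holder is at (76,80) and the vial holder at (92,245).

```bash
cat > m1.py <<'E'
from h import *
im=cv2.imread("pics/w1.png"); T=np.load("pics/w1.npy"); hsv=cv2.cvtColor(im,cv2.COLOR_BGR2HSV)
def blob(mask,box):
    x0,y0,x1,y1=box; m=np.zeros(mask.shape,np.uint8); m[y0:y1,x0:x1]=(mask[y0:y1,x0:x1]).astype(np.uint8)*255
    m=cv2.morphologyEx(m,cv2.MORPH_OPEN,np.ones((3,3),np.uint8))
    c=max(cv2.findContours(m,cv2.RETR_EXTERNAL,cv2.CHAIN_APPROX_NONE)[0],key=cv2.contourArea); return c[:,0].astype(float)
def circ(c,z):
    """contour -> plane points -> least-squares circle"""
    p=np.array([onplane("wrist",q,z,T)[:2] for q in c]); A=np.c_[2*p,np.ones(len(p))]
    s=np.linalg.lstsq(A,(p**2).sum(1),rcond=None)[0]; r=np.sqrt(s[2]+s[:2]@s[:2])
    return s[:2],2*r,np.std(np.hypot(*(p-s[:2]).T))
H,S,V=[hsv[...,i].astype(int) for i in range(3)]
print("teat/cap",circ(blob(V<70,(235,55,300,115)),.090))
b=blob((S>110)&(V<200),(235,55,300,115)); 
print("bottle brown+black",circ(blob(((S>110)&(V<200))|(V<70),(235,55,300,115)),.03))
print("vial cap",circ(blob((V>205),(230,235,275,275)),.068))
print("cup contents",circ(blob((V>215),(365,45,450,130)),.012))
print("cuph dark",circ(blob(V<70,(20,20,130,140)),.004), "outer",circ(blob(V>195,(20,20,135,140)),.003))
print("vialh outer",circ(blob(V>195,(55,210,135,275)),.003),"dark",circ(blob(V<90,(55,210,135,275)),.004))
g=blob((H>50)&(H<90)&(S>90),(335,190,470,265)); w=blob((V>200)|((H>50)&(H<90)&(S>90)),(335,190,470,265))
(cx,cy),(a,b2),an=cv2.minAreaRect(w.astype(np.float32)); box=cv2.boxPoints(((cx,cy),(a,b2),an))
P=np.array([onplane("wrist",q,.008,T) for q in box]); d=P[1]-P[0] if np.linalg.norm(P[1]-P[0])>np.linalg.norm(P[2]-P[1]) else P[2]-P[1]
print("marker",P.mean(0),"len",np.linalg.norm(d),"yaw",np.arctan2(d[1],d[0]))
E
python3 m1.py
```

```text
teat/cap (array([0.4943, 0.1467]), np.float64(0.020068619187607235), np.float64(0.00042841727212067826))
bottle brown+black (array([0.4917, 0.1403]), np.float64(0.031904567140771944), np.float64(0.0004744127494377913))
vial cap (array([0.6442, 0.1232]), np.float64(0.018408680945217117), np.float64(0.00035436254108900633))
cup contents (array([0.4947, 0.272 ]), np.float64(0.04780043872476072), np.float64(0.0005214422631335815))
cuph dark (array([ 0.4839, -0.0538]), np.float64(0.0650596787369454), np.float64(0.0006671792355566606)) outer (array([ 0.4846, -0.0554]), np.float64(0.08824771735450652), np.float64(0.002631289531551914))
vialh outer (array([ 0.6601, -0.0771]), np.float64(0.049600003363996246), np.float64(0.004854766412942269)) dark (array([ 0.6568, -0.0746]), np.float64(0.015915330641423708), np.float64(0.0016944820019264776))
marker [0.6316 0.3042 0.008 ] len 0.09066874721833029 yaw 1.9853485579876906
```

```bash
python3 - <<'E'
from h import *
im=cv2.imread("pics/w1.png")
a=cv2.resize(im[50:130,20:120],None,fx=4,fy=4); b=cv2.resize(im[50:130,225:325],None,fx=4,fy=4)
c=cv2.resize(im[205:285,55:155],None,fx=4,fy=4); d=cv2.resize(im[210:290,215:315],None,fx=4,fy=4)
e=cv2.resize(im[50:130,360:460],None,fx=4,fy=4)
cv2.imwrite("pics/crop1.png",cv2.resize(np.vstack([np.hstack([e,b]),np.hstack([c,d])]),(750,600)))
E
```

```text
(no output)
```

View pics/crop1.png

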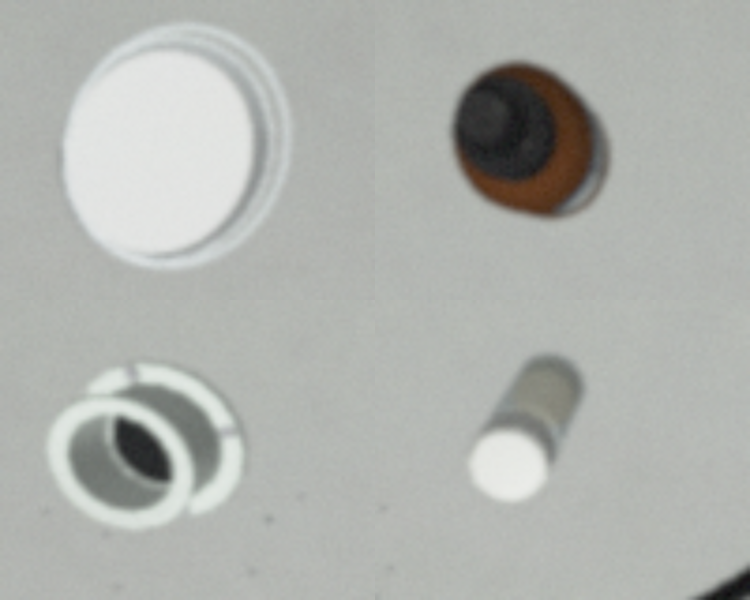

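>>> jog_arm(
  deltas=[
    {"gripper": 1,"offset": [0.025,-0.0105,0.014],"rotation": [0,0,0]},
    {"gripper": 1,"offset": [0.025,-0.0105,0.014],"rotation": [0,0,0]},
    {"gripper": 1,"offset": [0.025,-0.0105,0.014],"rotation": [0,0,0]},
    {"gripper": 1,"offset": [0.025,-0.0105,0.014],"rotation": [0,0,0]},
    {"gripper": 1,"offset": [0.025,-0.0105,0.014],"rotation": [0,0,0]},
    {"gripper": 1,"offset": [0,0,0],"rotation": [0,0,0]},
  ],
)

```text
clock: 2.5
position: [0.4727, 0.146, 0.1703]
ee_rot: [-0.001, 1.0, -0.0, -0.002]
ft_force: [1.1, -0.9, -0.0]
grip_width: 0.996
grasp_force: 0.0
```

```bash
python3 -c "
from h import *
im,T=snap('w2')
hsv=cv2.cvtColor(im,cv2.COLOR_BGR2HSV)
for p in [(.4917,.139,0),(.4917,.139,.058),(.4917,.139,.094)]: print(project('wrist',p,T))
"
```

```text
2.5 [0.4727 0.146  0.1703] [-1.     -0.0013  0.0044]
[313.1104 236.2539]
[311.3368 260.08  ]
[309.8094 280.599 ]
```

View pics/w2.png

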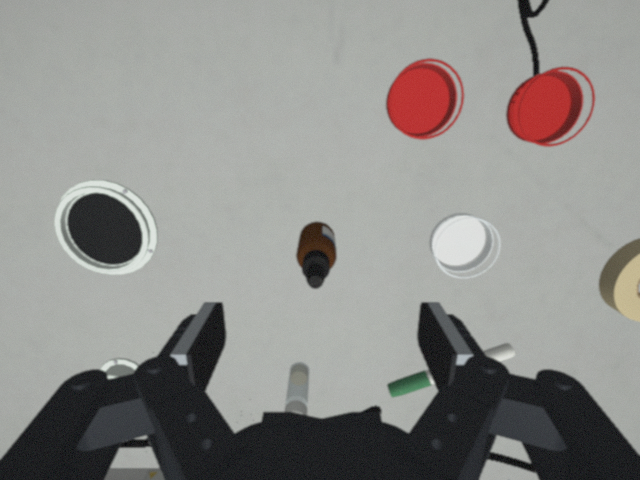

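The bottle is clear at about (316,281) at the teat tip and (317,236) at the base. That puts it about 3 mm left of the jaw centre, near x .4915, y .1427. I'll check whether the pose readings are steady.

>>> jog_arm(
  deltas=[
    {"gripper": 1,"offset": [0,0,0],"rotation": [0,0,0]},
    {"gripper": 1,"offset": [0,0,0],"rotation": [0,0,0]},
  ],
)

```text
clock: 2.75
position: [0.4774, 0.1475, 0.1729]
ee_rot: [-0.0, 1.0, 0.0, 0.001]
ft_force: [0.7, 0.3, -0.4]
grip_width: 1.0
grasp_force: 0.0
```

```bash
cat > m2.py <<'E'
from h import *
import sys
from m1 import *
E
python3 - <<'E'
from h import *
im,T=snap('w3'); hsv=cv2.cvtColor(im,cv2.COLOR_BGR2HSV); H,S,V=[hsv[...,i].astype(int) for i in range(3)]
def lcirc(mask,box,z,name):
    x0,y0,x1,y1=box; m=np.zeros(mask.shape,np.uint8); m[y0:y1,x0:x1]=mask[y0:y1,x0:x1].astype(np.uint8)*255
    c=max(cv2.findContours(m,cv2.RETR_EXTERNAL,cv2.CHAIN_APPROX_NONE)[0],key=cv2.contourArea)[:,0]
    print(name,c.min(0),c.max(0),c.mean(0))
    return c
lcirc(V<55,(290,200,345,295),0,"black")
lcirc((S>110)|(V<70),(290,200,345,295),0,"bottle")
lcirc(V<70,(60,170,160,280),0,"cuphdark")
lcirc(V>215,(425,200,510,285),0,"cup")
for z in(0,.058,.094): print(project('wrist',(.4917,.1425,z),T))
E
```

```text
2.75 [0.4774 0.1475 0.1729] [-1.     -0.001  -0.0012]
black [300 241] [326 277] [313.2333 258.6667]
bottle [296 216] [332 278] [313.2587 245.3427]
cuphdark [ 67 187] [138 256] [102.736  222.3503]
cup [431 209] [481 257] [456.0909 232.8531]
[314.9879 229.607 ]
[313.7283 252.3752]
[312.6452 271.9524]
```

>>> jog_arm(
  deltas=[
    {"gripper": 1,"offset": [-0.0136,-0.005,0.015],"rotation": [0,0,0]},
    {"gripper": 1,"offset": [0,0,0.03],"rotation": [0,0,0]},
    {"gripper": 1,"offset": [0,0,0.03],"rotation": [0,0,0]},
    {"gripper": 1,"offset": [0,0,0.03],"rotation": [0,0,0]},
    {"gripper": 1,"offset": [0,0,0.02],"rotation": [0,0,0]},
    {"gripper": 1,"offset": [0,0,0.01],"rotation": [0,0,0]},
    {"gripper": 1,"offset": [0,0,0],"rotation": [0,0,0]},
    {"gripper": 1,"offset": [0,0,0],"rotation": [0,0,0]},
    {"gripper": 1,"offset": [0,0,0],"rotation": [0,0,0]},
  ],
)

```text
clock: 3.7
position: [0.4912, 0.142, 0.0385]
ee_rot: [-0.0, 1.0, 0.0, 0.001]
ft_force: [0.2, -0.2, 0.2]
grip_width: 1.003
grasp_force: 0.0
```

>>> jog_arm(
  deltas=[
    {"gripper": 0.2,"offset": [0,0,0],"rotation": [0,0,0]},
    {"gripper": 0.2,"offset": [0,0,0],"rotation": [0,0,0]},
    {"gripper": 0.2,"offset": [0,0,0],"rotation": [0,0,0]},
    {"gripper": 0.2,"offset": [0,0,0],"rotation": [0,0,0]},
    {"gripper": 0.2,"offset": [0,0,0],"rotation": [0,0,0]},
    {"gripper": 0.2,"offset": [0,0,0],"rotation": [0,0,0]},
  ],
  newtons=30,
)

```text
clock: 4.3
position: [0.4904, 0.1416, 0.0376]
ee_rot: [-0.0, 1.0, 0.0, 0.0]
ft_force: [-2.1, -1.1, 5.8]
grip_width: 0.38
grasp_force: 29.5
```

>>> jog_arm(
  deltas=[
    {"gripper": 0.2,"offset": [0,0,-0.02],"rotation": [0,0,0]},
    {"gripper": 0.2,"offset": [0,0,-0.04],"rotation": [0,0,0]},
    {"gripper": 0.2,"offset": [0,0,-0.04],"rotation": [0,0,0]},
    {"gripper": 0.2,"offset": [0,0,-0.04],"rotation": [0,0,0]},
    {"gripper": 0.2,"offset": [0,0,-0.04],"rotation": [0,0,0]},
    {"gripper": 0.2,"offset": [0,-0.02,-0.02],"rotation": [0,0,0]},
    {"gripper": 0.2,"offset": [-0.012,-0.036,0],"rotation": [0,0,0]},
    {"gripper": 0.2,"offset": [-0.012,-0.036,0],"rotation": [0,0,0]},
    {"gripper": 0.2,"offset": [-0.012,-0.036,0],"rotation": [0,0,0]},
    {"gripper": 0.2,"offset": [-0.012,-0.036,0],"rotation": [0,0,0]},
    {"gripper": 0.2,"offset": [-0.012,-0.036,0],"rotation": [0,0,0]},
    {"gripper": 0.2,"offset": [-0.012,-0.036,0],"rotation": [0,0,0]},
    {"gripper": 0.2,"offset": [-0.012,-0.036,0],"rotation": [0,0,0]},
    {"gripper": 0.2,"offset": [-0.012,-0.036,0],"rotation": [0,0,0]},
    {"gripper": 0.2,"offset": [-0.012,-0.036,0],"rotation": [0,0,0]},
    {"gripper": 0.2,"offset": [0,0,0],"rotation": [0,0,0]},
    {"gripper": 0.2,"offset": [0,0,0],"rotation": [0,0,0]},
    {"gripper": 0.2,"offset": [0,0,0],"rotation": [0,0,0]},
  ],
)

```text
clock: 6.1
position: [0.5983, -0.2011, 0.2369]
ee_rot: [-0.001, 1.0, 0.0, -0.0]
ft_force: [0.3, 0.1, -0.2]
grip_width: 0.375
grasp_force: 30.1
```

```bash
python3 -c "
from h import *
im,T=snap('w4')
for p in [(.636,-.26,.022),(.652,-.07,.022),(.5,-.283,.01)]: print(project('wrist',p,T))
"
```

```text
6.1 [ 0.5983 -0.2011  0.2369] [-1.     -0.0015  0.0005]
[265.9237 238.5196]
[439.4861 252.5512]
[237.5518 104.5117]
```

View pics/w4.png

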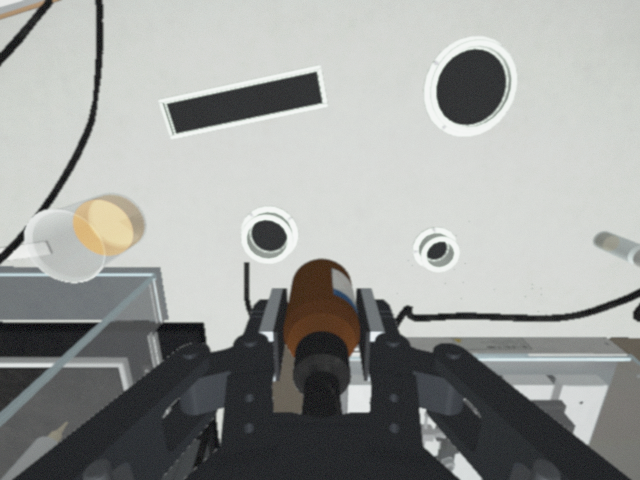

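The wrist view shows the bottle held straight in the jaws. The bottle holder is at (269,235), vial holder (437,250), cup holder (471,87), and the tray runs from (167,120) to (323,85). The beaker is at (80,240).

```bash
cat > m3.py <<'E'
from h import *
im=cv2.imread("pics/w4.png"); T=np.load("pics/w4.npy"); V=im.min(2).astype(int)
def cont(mask,box):
    x0,y0,x1,y1=box; m=np.zeros(mask.shape,np.uint8); m[y0:y1,x0:x1]=mask[y0:y1,x0:x1].astype(np.uint8)*255
    return max(cv2.findContours(m,cv2.RETR_EXTERNAL,cv2.CHAIN_APPROX_NONE)[0],key=cv2.contourArea)[:,0]
def circ(c,z):
    p=np.array([onplane("wrist",q,z,T)[:2] for q in c]); k=np.ones(len(p),bool)
    for _ in range(4):
        s=np.linalg.lstsq(np.c_[2*p,np.ones(len(p))][k],(p[k]**2).sum(1),rcond=None)[0]; r=np.sqrt(s[2]+s[:2]@s[:2])
        e=abs(np.hypot(*(p-s[:2]).T)-r); k=e<max(.001,1.5*np.median(e))
    return s[:2],round(2*r,4),round(e.mean(),4)
for n,b in dict(bottleh=(238,203,302,260),vialh=(408,222,466,275),cuph=(420,30,522,142)).items():
    print(n,"floor",circ(cont(V<80,b),.004))
    w=cont(V>232,b); print("   flange",circ(w,.003),w.min(0),w.max(0))
t=cont(V<80,(155,60,330,140)); q=cv2.boxPoints(cv2.minAreaRect(t)); P=np.array([onplane("wrist",x,.003,T) for x in q])
l=[np.linalg.norm(P[i]-P[i-1]) for i in range(4)]; i=int(np.argmax(l)); d=P[i]-P[i-1]
print("tray",P.mean(0),l,np.arctan2(d[1],d[0]))
print("box corner",onplane("wrist",(160,268),0,T),onplane("scene",(492,290),0), "beaker",onplane("wrist",(113,222),0.02,T))
print(V[235,235:305])
E
python3 m3.py
```

```text
bottleh floor (array([ 0.6383, -0.26  ]), np.float64(0.0347), np.float64(0.0008))
   flange (array([ 0.6397, -0.2607]), np.float64(0.0618), np.float64(0.0026)) [242 215] [297 259]
vialh floor (array([ 0.6559, -0.0673]), np.float64(0.0189), np.float64(0.0011))
   flange (array([ 0.6593, -0.0643]), np.float64(0.0474), np.float64(0.0026)) [414 228] [459 271]
cuph floor (array([ 0.4838, -0.0526]), np.float64(0.0658), np.float64(0.0003))
   flange (array([ 0.4847, -0.0527]), np.float64(0.0891), np.float64(0.0016)) [425  37] [516 135]
tray [ 0.4981 -0.2784  0.003 ] [np.float64(0.028229730372860553), np.float64(0.1514847784587951), np.float64(0.027317945948854543), np.float64(0.15549058895251638)] -1.3766866774085138
box corner [ 0.681  -0.3914  0.    ] [ 0.7653 -0.3489  0.    ] beaker [ 0.6182 -0.4233  0.02  ]
[212 215 215 214 214 216 227 241 244 244 243 230 180 151 173 182 151  95
  59  50  54  52  56  50  55  55  51  51  50  52  49  53  53  52  52  52
  54  54  54  56  52  49  51  53  56  50  51  53  51  55  73 133 212 242
 244 243 239 238 243 245 245 245 240 221 212 216 215 215 215 214]
```

>>> jog_arm(
  deltas=[
    {"gripper": 0.2,"offset": [-0.02,-0.0295,0],"rotation": [0,0,0]},
    {"gripper": 0.2,"offset": [-0.0197,-0.0295,0],"rotation": [0,0,0]},
    {"gripper": 0.2,"offset": [0,0,0.04],"rotation": [0,0,0]},
    {"gripper": 0.2,"offset": [0,0,0.04],"rotation": [0,0,0]},
    {"gripper": 0.2,"offset": [0,0,0.04],"rotation": [0,0,0]},
    {"gripper": 0.2,"offset": [0,0,0.03],"rotation": [0,0,0]},
    {"gripper": 0.2,"offset": [0,0,0.012],"rotation": [0,0,0]},
    {"gripper": 0.2,"offset": [0,0,0],"rotation": [0,0,0]},
    {"gripper": 0.2,"offset": [0,0,0],"rotation": [0,0,0]},
    {"gripper": 0.2,"offset": [0,0,0],"rotation": [0,0,0]},
  ],
)

```text
clock: 7.15
position: [0.6392, -0.2617, 0.0776]
ee_rot: [-0.0, 1.0, -0.0, 0.002]
ft_force: [0.2, 0.5, -1.2]
grip_width: 0.377
grasp_force: 30.2
```

```bash
python3 -c "
from h import *
im,T=snap('w5'); a=imaging.camera('side')
for p in [(.638,-.26,.022),(.638,-.26,.0)]: print(project('wrist',p,T),project('side',p))
cv2.imwrite('pics/c5.png',np.hstack([cv2.resize(im[140:380,200:440],(400,400)),cv2.resize(a[130:230,270:370],(400,400))]))
"
```

```text
7.15 [ 0.6392 -0.2617  0.0776] [-1.     -0.0004 -0.0032]
[322.7587 264.8343] [315.5832 188.9644]
[322.6506 251.3187] [315.5762 194.451 ]
```

View pics/c5.png

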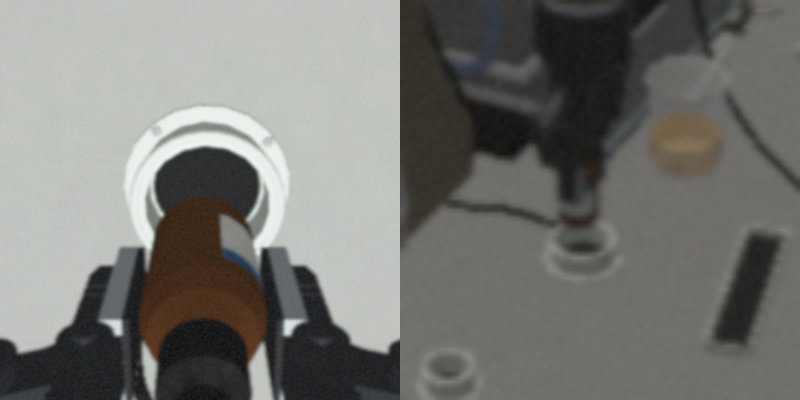

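In the crop the bottle base sits just above the holder opening and laterally within 1-2 mm. I'll check the along-x fit numerically.

```bash
python3 -c "
from h import *
T=np.load('pics/w5.npy')
for uv,z,r in [((325,228),.022,.0225),((325,220),.022,.0265),((325,202.5),.003,.0325),((324,258),.040,.0165)]:
  p=onplane('wrist',uv,z,T); print(p[0]+r,p[1])
for u in (280,373): print('rim',onplane('wrist',(u,265),.022,T))
for u in (275,373): print('flange',onplane('wrist',(u,250),.003,T))
"
```

```text
0.637246045852447 -0.2587587125955534
0.6364224715606738 -0.25878086459899874
0.6366696088361495 -0.2586265408454704
0.6424885020623438 -0.2594179927469842
rim [ 0.6381 -0.2857  0.022 ]
rim [ 0.6381 -0.2298  0.022 ]
flange [ 0.6359 -0.2911  0.003 ]
flange [ 0.6358 -0.2272  0.003 ]
```

>>> jog_arm(
  deltas=[
    {"gripper": 0.2,"offset": [0.003,0.002,0],"rotation": [0,0,0]},
    {"gripper": 0.2,"offset": [0,0,0],"rotation": [0,0,0]},
    {"gripper": 0.2,"offset": [0,0,0.015],"rotation": [0,0,0]},
    {"gripper": 0.2,"offset": [0,0,0.01],"rotation": [0,0,0]},
    {"gripper": 0.2,"offset": [0,0,0.005],"rotation": [0,0,0]},
    {"gripper": 0.2,"offset": [0,0,0.004],"rotation": [0,0,0]},
    {"gripper": 0.2,"offset": [0,0,0],"rotation": [0,0,0]},
    {"gripper": 0.2,"offset": [0,0,0],"rotation": [0,0,0]},
  ],
)

```text
clock: 8.05
position: [0.6349, -0.2593, 0.0418]
ee_rot: [-0.0, 1.0, 0.0, -0.0]
ft_force: [-4.0, 2.4, 7.3]
grip_width: 0.376
grasp_force: 30.8
```

>>> jog_arm(
  deltas=[
    {"gripper": 0.5,"offset": [0,0,0],"rotation": [0,0,0]},
    {"gripper": 0.7,"offset": [0,0,0],"rotation": [0,0,0]},
    {"gripper": 0.8,"offset": [0,0,0],"rotation": [0,0,0]},
    {"gripper": 0.8,"offset": [0,0,0],"rotation": [0,0,0]},
    {"gripper": 0.8,"offset": [0,0,-0.02],"rotation": [0,0,0]},
    {"gripper": 0.8,"offset": [0,0,-0.03],"rotation": [0,0,0]},
    {"gripper": 1,"offset": [0,0,-0.04],"rotation": [0,0,0]},
    {"gripper": 1,"offset": [0,0,-0.04],"rotation": [0,0,0]},
    {"gripper": 1,"offset": [0,0,0],"rotation": [0,0,0]},
    {"gripper": 1,"offset": [0,0,0],"rotation": [0,0,0]},
  ],
)

```text
clock: 9.05
position: [0.6354, -0.2596, 0.1722]
ee_rot: [-0.0, 1.0, -0.0, 0.001]
ft_force: [-0.4, 1.4, 0.2]
grip_width: 1.0
grasp_force: 0.0
```

```bash
python3 -c "
from h import *
im,T=snap('w6')
print(project('wrist',(.6368,-.2588,.022),T),project('wrist',(.6368,-.2588,.098),T))
cv2.imwrite('pics/c6.png',cv2.resize(im[160:400,200:440],(480,480)))
"
```

```text
9.05 [ 0.6354 -0.2596  0.1722] [-1.     -0.0002 -0.0019]
[321.2536 223.3906] [321.2013 257.0325]
```

View pics/c6.png

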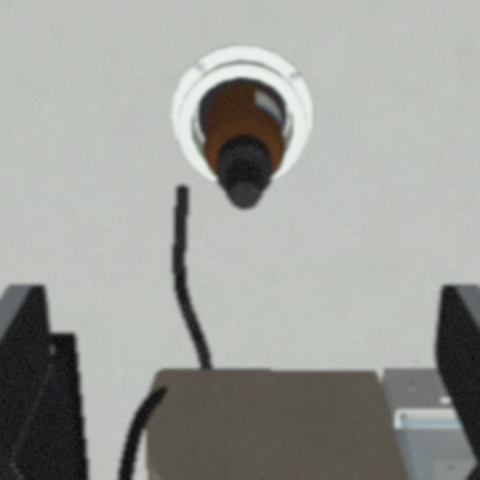

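The bottle stands upright in its holder: the teat tip at (322,256) is where a centred bottle should be. The vial is next. I'll get a closer view of its holder on the way.

>>> jog_arm(
  deltas=[
    {"gripper": 1,"offset": [0,0.038,0],"rotation": [0,0,0]},
    {"gripper": 1,"offset": [0,0.038,0],"rotation": [0,0,0]},
    {"gripper": 1,"offset": [0,0.038,0],"rotation": [0,0,0]},
    {"gripper": 1,"offset": [0,0.038,0],"rotation": [0,0,0]},
    {"gripper": 1,"offset": [0,0.038,0],"rotation": [0,0,0]},
    {"gripper": 1,"offset": [0,0,0],"rotation": [0,0,0]},
    {"gripper": 1,"offset": [0,0,0],"rotation": [0,0,0]},
    {"gripper": 1,"offset": [0,0,0],"rotation": [0,0,0]},
    {"gripper": 1,"offset": [0,0,0],"rotation": [0,0,0]},
  ],
)

```text
clock: 10.0
position: [0.6346, -0.0711, 0.1708]
ee_rot: [0.001, 1.0, -0.0, -0.0]
ft_force: [0.1, 0.3, 0.1]
grip_width: 0.999
grasp_force: 0.0
```

```bash
python3 -c "
from h import *
im,T=snap('w7')
print(project('wrist',(.656,-.067,.022),T),project('wrist',(.644,.123,.068),T))
"
```

```text
10.0 [ 0.6346 -0.0711  0.1708] [-1.      0.0021  0.0008]
[325.0727 245.9624] [581.4504 252.2667]
```

View pics/w7.png

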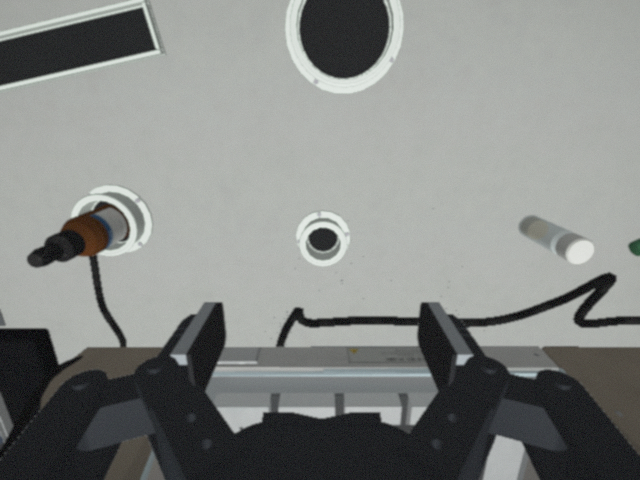

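Holder centre is at (322,239), vial cap top at (579,251) and its base at (532,226).

```bash
python3 - <<'E'
from h import *
im=cv2.imread('pics/w7.png'); T=np.load('pics/w7.npy'); V=im.min(2).astype(int)
c=V[205:272,322]; print("col",c); print("row239",V[239,292:354])
m=np.zeros(V.shape,np.uint8); m[225:275,550:605]=(V[225:275,550:605]>205)*255
cc=max(cv2.findContours(m,cv2.RETR_EXTERNAL,cv2.CHAIN_APPROX_NONE)[0],key=cv2.contourArea)
e=cv2.fitEllipse(cc); print(e)
print("vial top",onplane('wrist',e[0],.068,T)); print("vial base~",onplane('wrist',(532,226),.01,T))
print("flange top",onplane('wrist',(322,211),.003,T)+[.0255,0,0],"floor",onplane('wrist',(322.5,238.5),.004,T),"rim bot",onplane('wrist',(322,266),.022,T)-[.0195,0,0])
print("cab",onplane('wrist',(320,347),0,T),onplane('wrist',(320,347),.05,T))
E
```

```text
col [177 176 177 177 169 172 199 220 224 222 224 222 199 150 119 123 160 207
 225 227 226 221 175  98  47  45  44  44  43  39  42  43  43  37  44  44
  41  37  40  44  40  42  43  40  40  77 132 163 145 126 119 118 118 118
 136 179 214 222 219 222 220 198 180 179 175 174 178]
row239 [177 174 176 176 193 204 197 194 207 219 222 221 222 219 196 165 128  80
  48  33  46  42  41  40  42  44  43  41  40  44  44  37  41  38  44  41
  45  44  43  47  43  38  41  41  79 127 164 181 210 223 223 221 221 214
 213 221 222 211 181 173 173 177]
((580.3541259765625, 252.00808715820312), (19.147985458374023, 27.0251407623291), 55.00273513793945)
vial top [0.6438 0.1221 0.068 ]
vial base~ [0.6415 0.1199 0.01  ]
flange top [ 0.6546 -0.0697  0.003 ] floor [ 0.6553 -0.0692  0.004 ] rim bot [ 0.6558 -0.0697  0.022 ]
cab [ 0.7787 -0.0719  0.    ] [ 0.7411 -0.0716  0.05  ]
```

>>> jog_arm(
  deltas=[
    {"gripper": 1,"offset": [-0.0015,0.0384,0],"rotation": [0,0,0]},
    {"gripper": 1,"offset": [-0.0015,0.0384,0],"rotation": [0,0,0]},
    {"gripper": 1,"offset": [-0.0015,0.0384,0],"rotation": [0,0,0]},
    {"gripper": 1,"offset": [-0.0015,0.0384,0],"rotation": [0,0,0]},
    {"gripper": 1,"offset": [-0.0015,0.0384,0],"rotation": [0,0,0]},
    {"gripper": 1,"offset": [0,0,0],"rotation": [0,0,0]},
    {"gripper": 1,"offset": [0,0,0],"rotation": [0,0,0]},
    {"gripper": 1,"offset": [0,0,0.03],"rotation": [0,0,0]},
    {"gripper": 1,"offset": [0,0,0.03],"rotation": [0,0,0]},
    {"gripper": 1,"offset": [0,0,0],"rotation": [0,0,0]},
    {"gripper": 1,"offset": [0,0,0],"rotation": [0,0,0]},
  ],
)

```text
clock: 11.15
position: [0.6427, 0.1208, 0.1118]
ee_rot: [0.001, 1.0, -0.0, -0.0]
ft_force: [0.3, -0.1, 1.1]
grip_width: 0.997
grasp_force: 0.0
```

```bash
python3 - <<'E'
from h import *
im,T=snap('w8'); V=im.min(2).astype(int)
m=np.zeros(V.shape,np.uint8); m[200:400,260:380]=(V[200:400,260:380]>205)*255
cc=max(cv2.findContours(m,cv2.RETR_EXTERNAL,cv2.CHAIN_APPROX_NONE)[0],key=cv2.contourArea)
e=cv2.fitEllipse(cc); print(e,onplane('wrist',e[0],.068,T),cv2.boundingRect(cc))
for z in(0,.068): print(project('wrist',(.643,.121,z),T))
E
```

```text
11.15 [0.6427 0.1208 0.1118] [-1.      0.0021  0.0003]
((323.71832275390625, 277.1339416503906), (28.38518524169922, 31.53428840637207), 88.36697387695312) [0.6437 0.123  0.068 ] (308, 263, 33, 29)
[320.4932 237.0528]
[320.1368 275.969 ]
```

>>> jog_arm(
  deltas=[
    {"gripper": 1,"offset": [-0.001,0.002,0.024],"rotation": [0,0,0]},
    {"gripper": 1,"offset": [0,0,0.03],"rotation": [0,0,0]},
    {"gripper": 1,"offset": [0,0,0.02],"rotation": [0,0,0]},
    {"gripper": 1,"offset": [0,0,0],"rotation": [0,0,0]},
    {"gripper": 0.1,"offset": [0,0,0],"rotation": [0,0,0]},
    {"gripper": 0.1,"offset": [0,0,0],"rotation": [0,0,0]},
    {"gripper": 0.1,"offset": [0,0,0],"rotation": [0,0,0]},
    {"gripper": 0.1,"offset": [0,0,0],"rotation": [0,0,0]},
    {"gripper": 0.1,"offset": [0,0,0],"rotation": [0,0,0]},
    {"gripper": 0.1,"offset": [0,0,0],"rotation": [0,0,0]},
    {"gripper": 0.1,"offset": [0,0,0],"rotation": [0,0,0]},
    {"gripper": 0.1,"offset": [0,0,0],"rotation": [0,0,0]},
  ],
  newtons=25,
)

```text
clock: 12.4
position: [0.6439, 0.1247, 0.0381]
ee_rot: [-0.0, 1.0, 0.0, 0.001]
ft_force: [-1.8, 0.3, 5.5]
grip_width: 0.24
grasp_force: 25.1
```

>>> jog_arm(
  deltas=[
    {"gripper": 0.1,"offset": [0,0,-0.02],"rotation": [0,0,0]},
    {"gripper": 0.1,"offset": [0,0,-0.03],"rotation": [0,0,0]},
    {"gripper": 0.1,"offset": [0,0,-0.02],"rotation": [0,0,0]},
    {"gripper": 0.1,"offset": [-0.0023,-0.0388,0],"rotation": [0,0,0]},
    {"gripper": 0.1,"offset": [-0.0023,-0.0388,0],"rotation": [0,0,0]},
    {"gripper": 0.1,"offset": [-0.0023,-0.0388,0],"rotation": [0,0,0]},
    {"gripper": 0.1,"offset": [-0.0023,-0.0388,0],"rotation": [0,0,0]},
    {"gripper": 0.1,"offset": [-0.0023,-0.0388,0],"rotation": [0,0,0]},
    {"gripper": 0.1,"offset": [0,0,0],"rotation": [0,0,0]},
    {"gripper": 0.1,"offset": [0,0,0.03],"rotation": [0,0,0]},
    {"gripper": 0.1,"offset": [0,0,0],"rotation": [0,0,0]},
    {"gripper": 0.1,"offset": [0,0,0],"rotation": [0,0,0]},
  ],
)

```text
clock: 13.6
position: [0.6546, -0.0687, 0.0771]
ee_rot: [-0.0, 1.0, 0.0, -0.001]
ft_force: [-0.3, -0.1, 0.1]
grip_width: 0.241
grasp_force: 24.8
```

```bash
python3 -c "
from h import *
im,T=snap('w9')
cv2.imwrite('pics/c9.png',cv2.resize(im[160:360,220:420],(600,600),interpolation=cv2.INTER_CUBIC))
"
```

```text
13.6 [ 0.6546 -0.0687  0.0771] [-1.     -0.0008  0.0016]
```

View pics/c9.png

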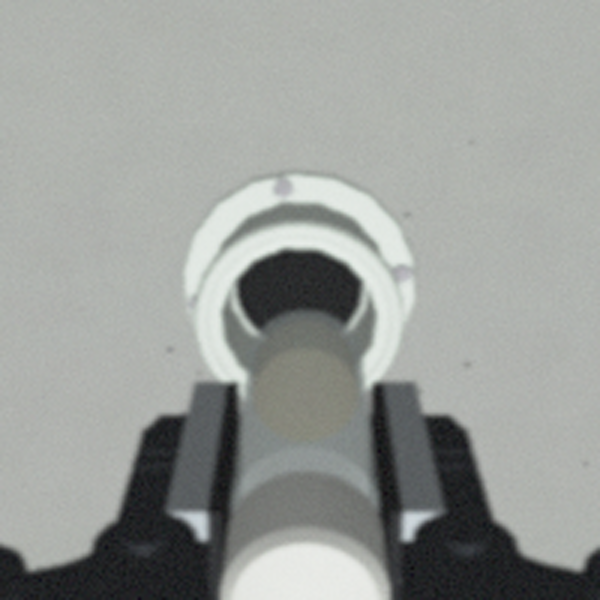

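The vial hangs over the holder. The rim spans columns 193-408 of the crop and the vial base spans 255-360, so they line up within 1 mm in y. I'll work out x.

```bash
python3 -c "
from h import *
T=np.load('pics/w9.npy')
for uv,z,r in [((320.2,242.7),.022,.0155),((320.2,234),.022,.0195),((320.2,217.3),.003,.0255),((321.7,263.3),.039,.0105)]:
  p=onplane('wrist',uv,z,T); print(p[0]+r,p[1])
"
```

```text
0.6542338272038427 -0.06851334102644231
0.6528551825878828 -0.06851543455891936
0.6541058822861274 -0.0685715965507459
0.6549947231317917 -0.0676459540528334
```

>>> jog_arm(
  deltas=[
    {"gripper": 0.1,"offset": [0.001,-0.001,0.01],"rotation": [0,0,0]},
    {"gripper": 0.1,"offset": [0,0,0.01],"rotation": [0,0,0]},
    {"gripper": 0.1,"offset": [0,0,0.008],"rotation": [0,0,0]},
    {"gripper": 0.1,"offset": [0,0,0.005],"rotation": [0,0,0]},
    {"gripper": 0.1,"offset": [0,0,0.002],"rotation": [0,0,0]},
    {"gripper": 0.1,"offset": [0,0,0],"rotation": [0,0,0]},
    {"gripper": 0.1,"offset": [0,0,0],"rotation": [0,0,0]},
  ],
)

```text
clock: 14.35
position: [0.6541, -0.0704, 0.0423]
ee_rot: [-0.0, 1.0, 0.0, 0.0]
ft_force: [-1.1, 0.6, -0.5]
grip_width: 0.237
grasp_force: 24.8
```

>>> jog_arm(
  deltas=[
    {"gripper": 0.1,"offset": [0,0,0.001],"rotation": [0,0,0]},
    {"gripper": 0.1,"offset": [0,0,0],"rotation": [0,0,0]},
    {"gripper": 0.35,"offset": [0,0,0],"rotation": [0,0,0]},
    {"gripper": 0.6,"offset": [0,0,0],"rotation": [0,0,0]},
    {"gripper": 0.8,"offset": [0,0,0],"rotation": [0,0,0]},
    {"gripper": 0.8,"offset": [0,0,-0.02],"rotation": [0,0,0]},
    {"gripper": 0.8,"offset": [0,0,-0.03],"rotation": [0,0,0]},
    {"gripper": 1,"offset": [0,0,-0.04],"rotation": [0,0,0]},
    {"gripper": 1,"offset": [0,0,-0.04],"rotation": [0,0,0]},
    {"gripper": 1,"offset": [0,0,0],"rotation": [0,0,0]},
    {"gripper": 1,"offset": [0,0,0],"rotation": [0,0,0]},
  ],
)

```text
clock: 15.45
position: [0.6544, -0.0704, 0.1721]
ee_rot: [-0.0, 1.0, 0.0, 0.001]
ft_force: [-0.8, -0.0, -0.2]
grip_width: 0.998
grasp_force: 0.0
```

```bash
python3 - <<'E'
from h import *
im,T=snap('w10'); V=im.min(2).astype(int)
m=np.zeros(V.shape,np.uint8); m[200:400,260:380]=(V[200:400,260:380]>205)*255
for cc in cv2.findContours(m,cv2.RETR_EXTERNAL,cv2.CHAIN_APPROX_NONE)[0]:
    if cv2.contourArea(cc)>60: e=cv2.fitEllipse(cc); print(e,cv2.boundingRect(cc))
for z in(.022,.072): print(project('wrist',(.654,-.0690,z),T))
cv2.imwrite('pics/c10.png',cv2.resize(im[180:320,250:390],(420,420),interpolation=cv2.INTER_CUBIC))
E
```

```text
15.45 [ 0.6544 -0.0704  0.1721] [-1.     -0.0002 -0.0019]
((321.4022521972656, 241.45838928222656), (23.21171760559082, 24.983753204345703), 91.34124755859375) (309, 230, 26, 24)
((321.5312194824219, 218.54225158691406), (40.47361373901367, 50.92400360107422), 91.24755096435547) (295, 200, 54, 39)
[321.8469 221.4381]
[321.9714 241.0401]
```

View pics/c10.png

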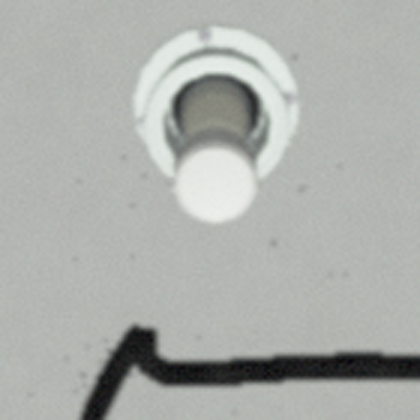

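The vial stands upright: its cap is at (321,241), where a centred vial should be. Next is the cup.

>>> jog_arm(
  deltas=[
    {"gripper": 1,"offset": [0.019,0.034,0],"rotation": [0,0,0]},
    {"gripper": 1,"offset": [0.019,0.034,0],"rotation": [0,0,0]},
    {"gripper": 1,"offset": [0.019,0.034,0],"rotation": [0,0,0]},
    {"gripper": 1,"offset": [0.019,0.034,0],"rotation": [0,0,0]},
    {"gripper": 1,"offset": [0.019,0.034,0],"rotation": [0,0,0]},
    {"gripper": 1,"offset": [0.019,0.034,0],"rotation": [0,0,0]},
    {"gripper": 1,"offset": [0.019,0.034,0],"rotation": [0,0,0]},
    {"gripper": 1,"offset": [0.019,0.034,0],"rotation": [0,0,0]},
    {"gripper": 1,"offset": [0.019,0.034,0],"rotation": [0,0,0]},
    {"gripper": 1,"offset": [0.0,0.034,0],"rotation": [0,0,0]},
    {"gripper": 1,"offset": [0,0,0],"rotation": [0,0,0]},
    {"gripper": 1,"offset": [0,0,0],"rotation": [0,0,0]},
    {"gripper": 1,"offset": [0,0,0],"rotation": [0,0,0]},
    {"gripper": 1,"offset": [0,0,0],"rotation": [0,0,0]},
  ],
)

```text
clock: 16.9
position: [0.4832, 0.2682, 0.1709]
ee_rot: [0.001, 1.0, -0.0, -0.0]
ft_force: [0.7, -0.6, -0.4]
grip_width: 1.0
grasp_force: 0.0
```

```bash
python3 - <<'E'
from h import *
im,T=snap('w11'); V=im.min(2).astype(int)
uv=project('wrist',(.495,.272,.015),T); print(uv); u,v=uv.astype(int)
cv2.imwrite('pics/c11.png',im)
m=np.zeros(V.shape,np.uint8); m[v-45:v+45,u-50:u+50]=(V[v-45:v+45,u-50:u+50]>213)*255
cc=max(cv2.findContours(m,cv2.RETR_EXTERNAL,cv2.CHAIN_APPROX_NONE)[0],key=cv2.contourArea)
e=cv2.fitEllipse(cc); print(e,onplane('wrist',e[0],.012,T),onplane('wrist',e[0],.0,T))
E
```

```text
16.9 [0.4832 0.2682 0.1709] [-1.      0.0018  0.0005]
[324.7183 233.081 ]
((327.13922119140625, 228.1224822998047), (47.92070388793945, 51.767147064208984), 86.33443450927734) [0.4913 0.2742 0.012 ] [0.4951 0.2744 0.    ]
```

View pics/c11.png

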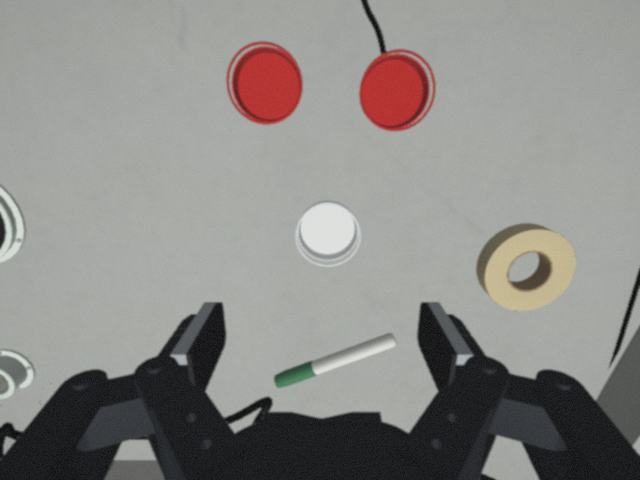

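The cup's clear outline is at columns 296-361, rows 201-266, with the marker at (276,381)-(396,340). The cup is at about (.4935,.274), inside the jaw opening.

>>> jog_arm(
  deltas=[
    {"gripper": 1,"offset": [-0.0103,0.006,0.033],"rotation": [0,0,0]},
    {"gripper": 1,"offset": [0,0,0.04],"rotation": [0,0,0]},
    {"gripper": 1,"offset": [0,0,0.04],"rotation": [0,0,0]},
    {"gripper": 1,"offset": [0,0,0.03],"rotation": [0,0,0]},
    {"gripper": 1,"offset": [0,0,0.01],"rotation": [0,0,0]},
    {"gripper": 1,"offset": [0,0,0],"rotation": [0,0,0]},
    {"gripper": 1,"offset": [0,0,0],"rotation": [0,0,0]},
    {"gripper": 0.5,"offset": [0,0,0],"rotation": [0,0,0]},
    {"gripper": 0.5,"offset": [0,0,0],"rotation": [0,0,0]},
    {"gripper": 0.5,"offset": [0,0,0],"rotation": [0,0,0]},
    {"gripper": 0.5,"offset": [0,0,0],"rotation": [0,0,0]},
    {"gripper": 0.5,"offset": [0,0,0],"rotation": [0,0,0]},
  ],
  newtons=25,
)

```text
clock: 18.15
position: [0.4941, 0.2761, 0.02]
ee_rot: [-0.0, 1.0, 0.001, 0.001]
ft_force: [-2.7, -1.2, 8.1]
grip_width: 0.671
grasp_force: 25.2
```

>>> jog_arm(
  deltas=[
    {"gripper": 0.5,"offset": [0,0,-0.01],"rotation": [0,0,0]},
    {"gripper": 0.5,"offset": [0,0,-0.03],"rotation": [0,0,0]},
    {"gripper": 0.5,"offset": [0,0,-0.02],"rotation": [0,0,0]},
    {"gripper": 0.5,"offset": [0.0011,-0.0366,0],"rotation": [0,0,0]},
    {"gripper": 0.5,"offset": [0.0011,-0.0366,0],"rotation": [0,0,0]},
    {"gripper": 0.5,"offset": [0.0011,-0.0366,0],"rotation": [0,0,0]},
    {"gripper": 0.5,"offset": [0.0011,-0.0366,0],"rotation": [0,0,0]},
    {"gripper": 0.5,"offset": [0.0011,-0.0366,0],"rotation": [0,0,0]},
    {"gripper": 0.5,"offset": [0.0011,-0.0366,0],"rotation": [0,0,0]},
    {"gripper": 0.5,"offset": [0.0011,-0.0366,0],"rotation": [0,0,0]},
    {"gripper": 0.5,"offset": [0.0011,-0.0366,0],"rotation": [0,0,0]},
    {"gripper": 0.5,"offset": [0.0011,-0.0366,0],"rotation": [0,0,0]},
    {"gripper": 0.5,"offset": [0,0,0],"rotation": [0,0,0]},
    {"gripper": 0.5,"offset": [0,0,0],"rotation": [0,0,0]},
    {"gripper": 0.5,"offset": [0,0,0],"rotation": [0,0,0]},
  ],
)

```text
clock: 19.65
position: [0.4837, -0.0526, 0.0787]
ee_rot: [-0.001, 1.0, 0.0, 0.0]
ft_force: [-0.6, 1.0, -0.6]
grip_width: 0.668
grasp_force: 27.2
```

```bash
python3 -c "
from h import *
im,T=snap('w12')
cv2.imwrite('pics/c12.png',cv2.resize(im[140:380,200:440],(600,600),interpolation=cv2.INTER_CUBIC))
"
```

```text
19.65 [ 0.4837 -0.0526  0.0787] [-1.     -0.0016 -0.0005]
```

View pics/c12.png

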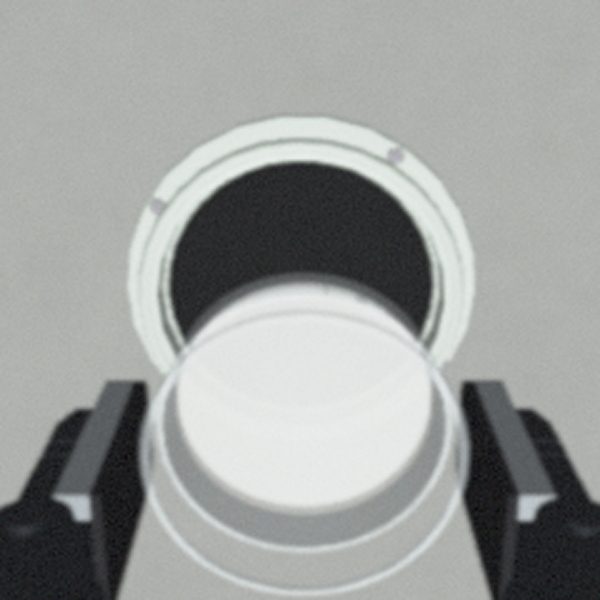

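```bash
python3 -c "
from h import *
T=np.load('pics/w12.npy')
for n,uv,z,r in [('fl',(320.6,186),.003,.046),('rimo',(320.6,195.2),.011,.04),('rimi',(320.6,204),.011,.0365),('cupbase',(321.8,250),.0587,.0295),('lidnear',(321.8,264.8),.0837,.0295),('lidfar',(321.8,377),.0837,-.0295)]:
  p=onplane('wrist',uv,z,T); print(n,p[0]+r,p[1])
"
```

```text
fl 0.48432825484955233 -0.05224531293615779
rimo 0.4823715582158181 -0.05222912994680265
rimi 0.4842532344387535 -0.05222080487742574
cupbase 0.4883752444758651 -0.05156883376302938
lidnear 0.48508842262511565 -0.05163047297426048
lidfar 0.48231152245792863 -0.05147916863287351
```

The flange spans columns 128-475 of the crop and the cup spans 143-466. The centres agree within 1 mm, so I'll lower it.

>>> jog_arm(
  deltas=[
    {"gripper": 0.5,"offset": [0,0,0.02],"rotation": [0,0,0]},
    {"gripper": 0.5,"offset": [0,0,0.02],"rotation": [0,0,0]},
    {"gripper": 0.5,"offset": [0,0,0.008],"rotation": [0,0,0]},
    {"gripper": 0.5,"offset": [0,0,0.004],"rotation": [0,0,0]},
    {"gripper": 0.5,"offset": [0,0,0.001],"rotation": [0,0,0]},
    {"gripper": 0.5,"offset": [0,0,0],"rotation": [0,0,0]},
    {"gripper": 0.5,"offset": [0,0,0],"rotation": [0,0,0]},
  ],
)

```text
clock: 20.4
position: [0.4839, -0.0537, 0.0259]
ee_rot: [-0.0, 1.0, 0.0, 0.001]
ft_force: [1.1, -0.8, -0.1]
grip_width: 0.671
grasp_force: 27.2
```

>>> jog_arm(
  deltas=[
    {"gripper": 0.5,"offset": [0,0,0.001],"rotation": [0,0,0]},
    {"gripper": 0.5,"offset": [0,0,0.001],"rotation": [0,0,0]},
    {"gripper": 0.5,"offset": [0,0,0],"rotation": [0,0,0]},
    {"gripper": 0.5,"offset": [0,0,0],"rotation": [0,0,0]},
  ],
)

```text
clock: 20.8
position: [0.4837, -0.0538, 0.0239]
ee_rot: [-0.0, 1.0, 0.0, 0.0]
ft_force: [-2.3, 0.6, 7.9]
grip_width: 0.668
grasp_force: 27.9
```

>>> jog_arm(
  deltas=[
    {"gripper": 0.75,"offset": [0,0,0],"rotation": [0,0,0]},
    {"gripper": 0.9,"offset": [0,0,0],"rotation": [0,0,0]},
    {"gripper": 1,"offset": [0,0,0],"rotation": [0,0,0]},
    {"gripper": 1,"offset": [0,0,-0.01],"rotation": [0,0,0]},
    {"gripper": 1,"offset": [0,0,-0.04],"rotation": [0,0,0]},
    {"gripper": 1,"offset": [0,0,-0.05],"rotation": [0,0,0]},
    {"gripper": 1,"offset": [0,0,-0.05],"rotation": [0,0,0]},
    {"gripper": 1,"offset": [0,0,0],"rotation": [0,0,0]},
    {"gripper": 1,"offset": [0,0,0],"rotation": [0,0,0]},
  ],
)

```text
clock: 21.7
position: [0.484, -0.0538, 0.1749]
ee_rot: [-0.0, 1.0, 0.0, 0.002]
ft_force: [1.5, -0.1, -1.0]
grip_width: 1.001
grasp_force: 0.0
```

```bash
python3 - <<'E'
from h import *
im,T=snap('w13')
V=im.min(2).astype(int)
u,v=project('wrist',(.4838,-.053,.01),T).astype(int); print(u,v)
m=np.zeros(V.shape,np.uint8); m[v-50:v+55,u-60:u+60]=(V[v-50:v+55,u-60:u+60]<90)*255
cc=np.vstack([c for c in cv2.findContours(m,cv2.RETR_EXTERNAL,cv2.CHAIN_APPROX_NONE)[0] if cv2.contourArea(c)>20]); print("dark ring bbox",cv2.boundingRect(cc))
T=np.load('pics/w11.npy')
a,b=[onplane('wrist',q,.008,T) for q in ((276,381),(396,340))]; d=b-a; print((a+b)/2,np.linalg.norm(d),np.degrees(np.arctan2(d[1],d[0])))
cv2.imwrite('pics/c13.png',cv2.resize(im[v-70:v+70,u-80:u+80],(480,420),interpolation=cv2.INTER_CUBIC))
E
```

```text
21.7 [ 0.484  -0.0538  0.1749] [-1.     -0.0001 -0.003 ]
321 216
dark ring bbox (285, 179, 74, 50)
[0.6389 0.2827 0.008 ] 0.13574536295986647 112.50488441512638
```

View pics/c13.png

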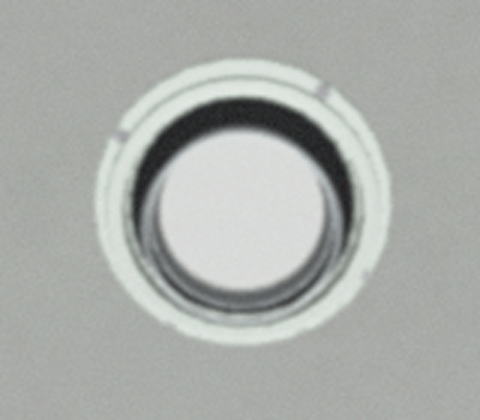

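The cup lies flat inside its holder, with its contents centred at (242,209) in the crop and the flange at (243,201). The marker is at (.639,.283), length 136 mm, yaw 112.5°. I'll move over it and turn 67.5°.

>>> jog_arm(
  deltas=[
    {"gripper": 1,"offset": [-0.0172,0.0374,0],"rotation": [0,0,0]},
    {"gripper": 1,"offset": [-0.0172,0.0374,0],"rotation": [0,0,0]},
    {"gripper": 1,"offset": [-0.0172,0.0374,0],"rotation": [0,0,0]},
    {"gripper": 1,"offset": [-0.0172,0.0374,0],"rotation": [0,0,0]},
    {"gripper": 1,"offset": [-0.0172,0.0374,0],"rotation": [0,0,0]},
    {"gripper": 1,"offset": [-0.0172,0.0374,0],"rotation": [0,0,0]},
    {"gripper": 1,"offset": [-0.0172,0.0374,0],"rotation": [0,0,0]},
    {"gripper": 1,"offset": [-0.0172,0.0374,0],"rotation": [0,0,0]},
    {"gripper": 1,"offset": [-0.0172,0.0374,0],"rotation": [0,0,0]},
    {"gripper": 1,"offset": [0,0,0],"rotation": [0,0,8.44]},
    {"gripper": 1,"offset": [0,0,0],"rotation": [0,0,8.44]},
    {"gripper": 1,"offset": [0,0,0],"rotation": [0,0,8.44]},
    {"gripper": 1,"offset": [0,0,0],"rotation": [0,0,8.44]},
    {"gripper": 1,"offset": [0,0,0],"rotation": [0,0,8.44]},
    {"gripper": 1,"offset": [0,0,0],"rotation": [0,0,8.44]},
    {"gripper": 1,"offset": [0,0,0],"rotation": [0,0,8.44]},
    {"gripper": 1,"offset": [0,0,0],"rotation": [0,0,8.44]},
    {"gripper": 1,"offset": [0,0,0],"rotation": [0,0,0]},
    {"gripper": 1,"offset": [0,0,0],"rotation": [0,0,0]},
    {"gripper": 1,"offset": [0,0,0],"rotation": [0,0,0]},
  ],
)

```text
clock: 23.75
position: [0.6379, 0.2826, 0.1726]
ee_rot: [0.554, 0.832, -0.001, -0.0]
ft_force: [-0.4, 0.1, 0.9]
grip_width: 1.001
grasp_force: 0.0
```

```bash
cat > mk.py <<'E'
from h import *
import sys
o=manip.get_obs(); print(o["joint_pos"]); Rm=R.from_quat(o["ee_rot"]).as_matrix()
im,T=snap(sys.argv[1]); hsv=cv2.cvtColor(im,cv2.COLOR_BGR2HSV); H,S,V=[hsv[...,i].astype(int) for i in range(3)]
m=(((V>205)|((H>50)&(H<95)&(S>80)))*255).astype(np.uint8)
u,v=project('wrist',(.6389,.2827,.008),T).astype(int); k=np.zeros_like(m); cv2.circle(k,(u,v),130,255,-1); m&=k; m[:, :235]=0; m[:,410:]=0
m=cv2.morphologyEx(m,cv2.MORPH_CLOSE,np.ones((9,9),np.uint8))
cc=max(cv2.findContours(m,cv2.RETR_EXTERNAL,cv2.CHAIN_APPROX_NONE)[0],key=cv2.contourArea)
q=cv2.boxPoints(cv2.minAreaRect(cc)); P=np.array([onplane('wrist',x,.008,T) for x in q])
l=[np.linalg.norm(P[i]-P[i-1]) for i in range(4)]; i=int(np.argmax(l)); d=P[i]-P[i-1]; c=P.mean(0)
print((u,v),q.round(),"mid",c,"len",max(l),min(l),"yaw",np.degrees(np.arctan2(d[1],d[0])),"toolx yaw",np.degrees(np.arctan2(Rm[1,0],Rm[0,0])))
print("tool offset to mid",Rm.T@(c-o["position"]))
E
python3 mk.py w14
```

```text
[-0.8408  0.5764  0.5367  1.3549 -0.294   1.2903  0.1016]
23.75 [0.6379 0.2826 0.1726] [-0.3855  0.9227 -0.0002]
(np.int64(322), np.int64(218)) [[315. 144.]
 [329. 144.]
 [329. 287.]
 [315. 287.]] mid [0.6391 0.2804 0.008 ] len 0.13479416297915978 0.011841477668444055 yaw 112.37101653918995 toolx yaw 112.67721106310833
tool offset to mid [-0.0025  0.0004  0.1646]
```

View pics/w14.png

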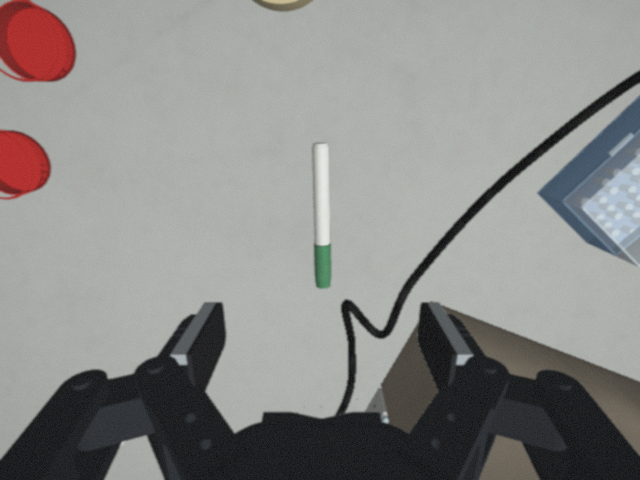

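The marker runs from (320,143) to (323,288), parallel to the fingers and centred between them. I'll descend and grip its upper half.

>>> jog_arm(
  deltas=[
    {"gripper": 0.6,"offset": [-0.0025,0,0.04],"rotation": [0,0,0]},
    {"gripper": 0.5,"offset": [0,0,0.04],"rotation": [0,0,0]},
    {"gripper": 0.5,"offset": [0,0,0.04],"rotation": [0,0,0]},
    {"gripper": 0.5,"offset": [0,0,0.02],"rotation": [0,0,0]},
    {"gripper": 0.5,"offset": [0,0,0.01],"rotation": [0,0,0]},
    {"gripper": 0.5,"offset": [0,0,0.003],"rotation": [0,0,0]},
    {"gripper": 0.5,"offset": [0,0,0],"rotation": [0,0,0]},
    {"gripper": 0.5,"offset": [0,0,0],"rotation": [0,0,0]},
    {"gripper": 0.5,"offset": [0,0,0],"rotation": [0,0,0]},
  ],
)

```text
clock: 24.7
position: [0.6398, 0.2809, 0.0217]
ee_rot: [0.556, 0.831, 0.001, 0.0]
ft_force: [-0.9, -0.2, -1.2]
grip_width: 0.504
grasp_force: 0.0
```

>>> jog_arm(
  deltas=[
    {"gripper": 0.5,"offset": [0,0,0.002],"rotation": [0,0,0]},
    {"gripper": 0.0,"offset": [0,0,0],"rotation": [0,0,0]},
    {"gripper": 0.0,"offset": [0,0,0],"rotation": [0,0,0]},
    {"gripper": 0.0,"offset": [0,0,0],"rotation": [0,0,0]},
    {"gripper": 0.0,"offset": [0,0,0],"rotation": [0,0,0]},
    {"gripper": 0.0,"offset": [0,0,0],"rotation": [0,0,0]},
    {"gripper": 0.0,"offset": [0,0,0],"rotation": [0,0,0]},
  ],
  newtons=25,
)

```text
clock: 25.4
position: [0.6392, 0.2806, 0.0185]
ee_rot: [0.556, 0.831, 0.0, 0.0]
ft_force: [0.2, -0.4, 2.3]
grip_width: 0.14
grasp_force: 25.7
```

>>> jog_arm(
  deltas=[
    {"gripper": 0,"offset": [0,0,-0.02],"rotation": [0,0,0]},
    {"gripper": 0,"offset": [0,0,-0.035],"rotation": [0,0,0]},
    {"gripper": 0,"offset": [0,0,-0.035],"rotation": [0,0,5.7]},
    {"gripper": 0,"offset": [0,0,-0.03],"rotation": [0,0,5.7]},
    {"gripper": 0,"offset": [-0.0348,-0.0164,0],"rotation": [0,0,0]},
    {"gripper": 0,"offset": [-0.0348,-0.0164,0],"rotation": [0,0,0]},
    {"gripper": 0,"offset": [-0.0348,-0.0164,0],"rotation": [0,0,0]},
    {"gripper": 0,"offset": [-0.0348,-0.0164,0],"rotation": [0,0,0]},
    {"gripper": 0,"offset": [-0.0348,-0.0164,0],"rotation": [0,0,0]},
    {"gripper": 0,"offset": [-0.0348,-0.0164,0],"rotation": [0,0,0]},
    {"gripper": 0,"offset": [-0.0348,-0.0164,0],"rotation": [0,0,0]},
    {"gripper": 0,"offset": [-0.0348,-0.0164,0],"rotation": [0,0,0]},
    {"gripper": 0,"offset": [-0.0348,-0.0164,0],"rotation": [0,0,0]},
    {"gripper": 0,"offset": [-0.0348,-0.0164,0],"rotation": [0,0,0]},
    {"gripper": 0,"offset": [-0.0348,-0.0164,0],"rotation": [0,0,0]},
    {"gripper": 0,"offset": [-0.0348,-0.0164,0],"rotation": [0,0,0]},
    {"gripper": 0,"offset": [-0.0348,-0.0164,0],"rotation": [0,0,0]},
    {"gripper": 0,"offset": [0,0,0],"rotation": [0,0,0]},
    {"gripper": 0,"offset": [0,0,0],"rotation": [0,0,0]},
    {"gripper": 0,"offset": [0,0,0],"rotation": [0,0,0]},
  ],
)

```text
clock: 27.4
position: [0.5172, -0.2033, 0.1381]
ee_rot: [0.635, 0.773, 0.0, -0.0]
ft_force: [0.1, 0.2, -0.7]
grip_width: 0.142
grasp_force: 25.5
```

```bash
python3 - <<'E'
from h import *
o=manip.get_obs(); print(o["joint_pos"]); Rm=R.from_quat(o["ee_rot"]).as_matrix()
im,T=snap('w15'); V=im.min(2).astype(int)
print("toolx yaw",np.degrees(np.arctan2(Rm[1,0],Rm[0,0])))
m=((im.max(2)<90)*255).astype(np.uint8); 
for a in (-1,1): print(project('wrist',np.array([.498,-.278,.003])+a*.0785*np.array([-.1925,.9813,0]),T))
E
```

```text
[-0.3572  0.3252  0.7734  1.8088 -0.2525  1.1095  0.6987]
27.4 [ 0.5172 -0.2033  0.1381] [-0.1936  0.9811  0.0007]
toolx yaw 101.162917799202
[287.0444 373.9115]
[281.1242 217.2535]
```

View pics/w15.png

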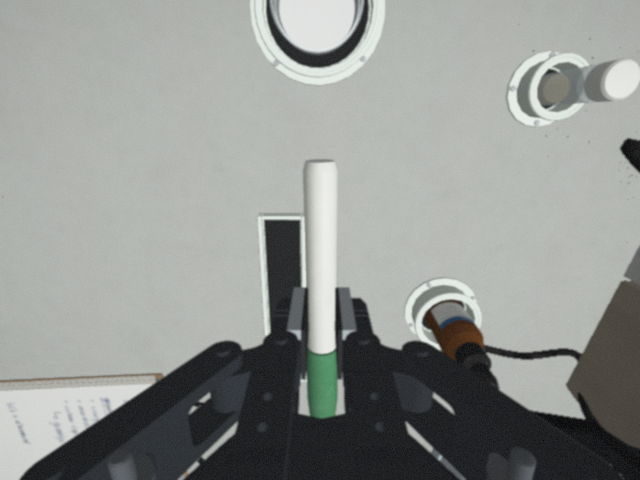

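The marker is held straight between (320,160) and (322,415). The tray's near end is at (282,215), exactly where predicted. I'll make the remaining shift, then lower partway.

>>> jog_arm(
  deltas=[
    {"gripper": 0,"offset": [-0.035,-0.0166,0],"rotation": [0,0,0]},
    {"gripper": 0,"offset": [-0.035,-0.0167,0],"rotation": [0,0,0]},
    {"gripper": 0,"offset": [0,0,0.03],"rotation": [0,0,0]},
    {"gripper": 0,"offset": [0,0,0.03],"rotation": [0,0,0]},
    {"gripper": 0,"offset": [0,0,0.02],"rotation": [0,0,0]},
    {"gripper": 0,"offset": [0,0,0],"rotation": [0,0,0]},
    {"gripper": 0,"offset": [0,0,0],"rotation": [0,0,0]},
    {"gripper": 0,"offset": [0,0,0],"rotation": [0,0,0]},
  ],
)

```text
clock: 28.25
position: [0.4987, -0.2795, 0.0596]
ee_rot: [0.635, 0.772, 0.0, 0.001]
ft_force: [0.1, 0.7, 0.1]
grip_width: 0.143
grasp_force: 25.4
```

```bash
python3 - <<'E'
from h import *
o=manip.get_obs(); Rm=R.from_quat(o["ee_rot"]).as_matrix()
im,T=snap('w16'); V=im.min(2).astype(int)
def tl(uv,z): return Rm.T@(onplane('wrist',uv,z,T)-o["position"])
for v in (170,200,230,250,270):
    r=V[v,220:420]; print(v,"bright/dark edges",[(i+220,int(r[i]),int(r[i+1])) for i in range(199) if abs(int(r[i+1])-int(r[i]))>35])
cv2.imwrite('pics/c16.png',cv2.resize(im[130:400,180:460],(560,540)))
E
```

```text
28.25 [ 0.4987 -0.2795  0.0596] [-0.1932  0.9812 -0.0008]
170 bright/dark edges [(294, 189, 130), (295, 130, 67), (336, 194, 156), (337, 156, 100), (338, 100, 56), (347, 47, 96), (348, 96, 160), (349, 160, 201)]
200 bright/dark edges [(295, 186, 127), (296, 127, 57), (336, 188, 144), (337, 144, 85), (338, 85, 45), (346, 48, 91), (347, 91, 155), (348, 155, 201), (352, 178, 214)]
230 bright/dark edges [(296, 166, 100), (297, 100, 50), (336, 178, 125), (337, 125, 70), (346, 80, 136), (347, 136, 185)]
250 bright/dark edges [(296, 186, 130), (297, 130, 66), (336, 174, 116), (337, 116, 63), (345, 54, 102), (346, 102, 158)]
270 bright/dark edges [(296, 200, 164), (297, 164, 101), (298, 101, 53), (336, 171, 110), (337, 110, 58), (345, 80, 133), (346, 133, 183)]
```

View pics/c16.png

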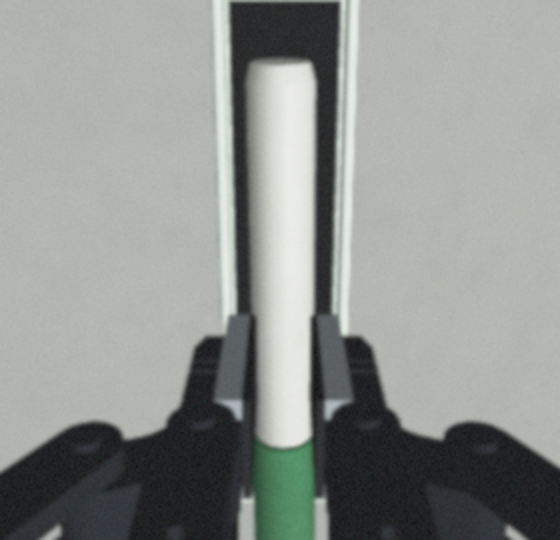

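The marker sits centred over the tray: inner edges at columns 295 and 348, marker centre at 320, and both parallel. I'll lower it.

```bash
python3 -c "
from h import *
T=np.load('pics/w16.npy'); a=np.array([-.193,.981])
print(onplane('wrist',(320,160),.049,T)[:2]-a*.0675, onplane('wrist',(321.5,131),.003,T)[:2]-a*.0785)"
```

```text
[ 0.4975 -0.2787] [ 0.4984 -0.2795]
```

>>> jog_arm(
  deltas=[
    {"gripper": 0,"offset": [0,0,0.015],"rotation": [0,0,0]},
    {"gripper": 0,"offset": [0,0,0.012],"rotation": [0,0,0]},
    {"gripper": 0,"offset": [0,0,0.006],"rotation": [0,0,0]},
    {"gripper": 0,"offset": [0,0,0.002],"rotation": [0,0,0]},
    {"gripper": 0,"offset": [0,0,0],"rotation": [0,0,0]},
    {"gripper": 0,"offset": [0,0,0],"rotation": [0,0,0]},
  ],
)

```text
clock: 28.9
position: [0.4978, -0.2797, 0.0235]
ee_rot: [0.636, 0.772, 0.0, 0.0]
ft_force: [-0.4, 0.4, -0.4]
grip_width: 0.146
grasp_force: 25.4
```

>>> jog_arm(
  deltas=[
    {"gripper": 0,"offset": [0,0,0.001],"rotation": [0,0,0]},
    {"gripper": 0,"offset": [0,0,0.001],"rotation": [0,0,0]},
    {"gripper": 0,"offset": [0,0,0],"rotation": [0,0,0]},
    {"gripper": 0,"offset": [0,0,0],"rotation": [0,0,0]},
  ],
)

```text
clock: 29.3
position: [0.4979, -0.2796, 0.0214]
ee_rot: [0.635, 0.772, 0.0, 0.0]
ft_force: [0.0, 0.3, 0.4]
grip_width: 0.138
grasp_force: 25.5
```

Now about at the floor, so I'll release gently and back off.

>>> jog_arm(
  deltas=[
    {"gripper": 0.2,"offset": [0,0,0],"rotation": [0,0,0]},
    {"gripper": 0.3,"offset": [0,0,0],"rotation": [0,0,0]},
    {"gripper": 0.45,"offset": [0,0,0],"rotation": [0,0,0]},
    {"gripper": 0.45,"offset": [0,0,0],"rotation": [0,0,0]},
    {"gripper": 0.45,"offset": [0,0,-0.02],"rotation": [0,0,0]},
    {"gripper": 0.45,"offset": [0,0,-0.04],"rotation": [0,0,0]},
    {"gripper": 0.45,"offset": [0,0,-0.05],"rotation": [0,0,0]},
    {"gripper": 0.45,"offset": [0,0,-0.05],"rotation": [0,0,0]},
    {"gripper": 0.45,"offset": [0,0,-0.05],"rotation": [0,0,0]},
    {"gripper": 0.45,"offset": [0.02,0,0],"rotation": [0,0,0]},
    {"gripper": 0.45,"offset": [0.04,0,0],"rotation": [0,0,0]},
    {"gripper": 0.45,"offset": [0,0,0],"rotation": [0,0,0]},
    {"gripper": 0.45,"offset": [0,0,0],"rotation": [0,0,0]},
  ],
)

```text
clock: 30.6
position: [0.4863, -0.2197, 0.2314]
ee_rot: [0.635, 0.773, 0.001, -0.0]
ft_force: [-0.1, 0.1, -0.2]
grip_width: 0.449
grasp_force: 0.0
```

```bash
python3 - <<'E'
from h import *
im,T=snap('w17')
for n,p in dict(tray=(.4982,-.279,.011),bot=(.6368,-.2588,.098),vial=(.654,-.069,.072),cup=(.4838,-.0525,.029),cupf=(.4838,-.0525,.004)).items(): print(n,project('wrist',p,T))
E
```

```text
30.6 [ 0.4863 -0.2197  0.2314] [-0.1944  0.9809  0.0007]
tray [321.642  256.3363]
bot [479.8348 301.2302]
vial [568.9892  78.2668]
cup [356.8229  21.005 ]
cupf [354.1266  28.4889]
```

View pics/w17.png

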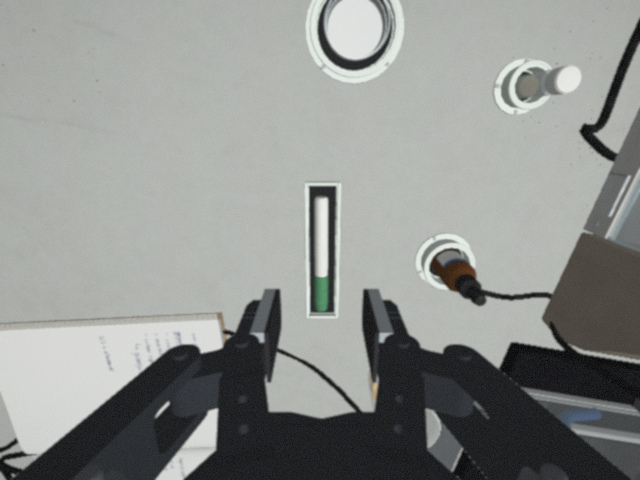

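The marker lies in the tray, between (320,197) and (321,311). The cup is flat at (355,28), the vial cap is at (567,79) and the bottle teat at (480,299), all within 2 px of where they should be. The hand is clear, so I'll hand in.

```bash
python3 -c "
from workcell import workorder
print(workorder.hand_in())"
```

```text
the job is handed in; nothing more can be done
None
```

The bottle, vial, cup and marker are each in their own holder, tall things loaded first, and the job was handed in at about 31 s. The last picture shows all four in place; `hand_in()` returned no verdict, and I did not re-measure the beaker or tape at the end.

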